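Unstack the heating blocks into their heaters

TASK

Take the stack of four aluminium heating blocks apart from the top down, one block at a time, and seat each upright and flat in the pocket of the heater base made for its shape and size, putting each block away before you lift the next. Let go of all of them, do not tip any block over, and leave the beaker and the roll of film where they stand.

Things in the scene. Friction and masses are not known exactly. Their poses are not given: they have to be found in the camera images.
- pin_block: Small round block: upright plain aluminium cylinder, 24 mm diameter, 45 mm high, one hole in its top. At the start it is the top of the stack, standing on the square block. Origin: centre of its underside; z up its axis.
- square_block: Square block: plain aluminium, 36 x 36 mm, 45 mm high, four small holes in its top. Second from the top of the stack, standing on the large round block. Origin: centre of its underside; x and y square to its sides, z up.
- disc_block: Large round block: plain aluminium cylinder, 54 mm diameter, 45 mm high, one wide bowl-shaped hollow in its top. Third from the top of the stack, standing on the long rectangular block. Origin: centre of its underside; z up its axis.
- rect_block: Long rectangular block: plain aluminium, 62 mm along its x, 104 mm along its y, 45 mm high, eight holes in its top; about 0.55 kg. Bottom of the stack, standing on the worktop. Origin: centre of its underside; z up.
- pin_heater: Fixed white heater base, 26 mm high, a small black knob on its -x side. In its top: a round pocket of 38 mm diameter, for the small round block; the base is 62 x 62 mm. The pocket's dark floor is 20 mm and its rim 26 mm above the origin, which is the centre of the base's underside, under the pocket's centre; z up; x and y square to its sides.
- square_heater: Fixed white heater base, 26 mm high, a small black knob on its -x side. In its top: a square pocket of 50 x 50 mm, for the square block; the base is 74 x 74 mm. The pocket's dark floor is 20 mm and its rim 26 mm above the origin, which is the centre of the base's underside, under the pocket's centre; z up; x and y along the pocket's sides.
- disc_heater: Fixed white heater base, 26 mm high, a small black knob on its -x side. In its top: a round pocket of 68 mm diameter, for the large round block; the base is 90 x 90 mm. The pocket's dark floor is 20 mm and its rim 26 mm above the origin, which is the centre of the base's underside, under the pocket's centre; z up; x and y square to its sides.
- rect_heater: Fixed white heater base, 26 mm high, a small black knob on its -x side. In its top: a rectangular pocket, 76 mm along its x and 118 mm along its y, for the long rectangular block; the base is 98 x 140 mm. The pocket's dark floor is 20 mm and its rim 26 mm above the origin, which is the centre of the base's underside, under the pocket's centre; z up; the block's x must lie along the base's x, either way round.
- beaker: Bystander: loose clear beaker, 106 mm wide, 132 mm high, behind the work. Origin: centre of its underside.
- film_roll: Bystander: loose roll of film standing on end, 52 mm diameter, 50 mm high, behind the work. Origin: centre of its underside.

How it is judged:
On the way, in this order (a step that is already met when the one before it is completed fails the run):
1. the small round block is seated and let go in its own heater (horizontal distance between pin_block and pin_heater below 0.012 m and z of pin_block in the frame of pin_heater between 0.016 and 0.0235 m and angle between pin_block's own z axis and vertical below 0.06 rad and contact force between pin_block and the fingers below 0.3 N), for 0.2 s.
2. the square block is seated and let go in its own heater (horizontal distance between square_block and square_heater below 0.012 m and z of square_block in the frame of square_heater between 0.016 and 0.0235 m and angle between square_block's own z axis and vertical below 0.06 rad and contact force between square_block and the fingers below 0.3 N), for 0.2 s.
3. the large round block is seated and let go in its own heater (horizontal distance between disc_block and disc_heater below 0.012 m and z of disc_block in the frame of disc_heater between 0.016 and 0.0235 m and angle between disc_block's own z axis and vertical below 0.06 rad and contact force between disc_block and the fingers below 0.3 N), for 0.2 s.
4. the long rectangular block is seated and let go in its own heater (horizontal distance between rect_block and rect_heater below 0.012 m and z of rect_block in the frame of rect_heater between 0.016 and 0.0235 m and angle between rect_block's own z axis and vertical below 0.06 rad and contact force between rect_block and the fingers below 0.3 N), for 0.2 s.
At the end, for the whole second after the job is handed in: Each of the four blocks stands upright (within 0.06 rad) on the floor of its own heater's pocket (underside no more than 3.5 mm above the floor, centre within 12 mm of the pocket's centre), let go and at rest (all of step 1 and all of step 2 and all of step 3 and all of step 4 and linear speed of each of pin_block, square_block, disc_block, rect_block below 0.02 m/s and angular speed of each of pin_block, square_block, disc_block, rect_block below 0.2 rad/s); the robot touches nothing.
It fails at once if a block tips over (angle between any of pin_block, square_block, disc_block, rect_block's own z axis and vertical above 0.6 rad).
It fails at once if the beaker is pushed more than 25 mm or tipped (distance of beaker from where it was at the start of the episode above 0.025 m or angle between beaker's own z axis and vertical above 0.3 rad).
It fails at once if the roll of film is pushed more than 25 mm or tipped (distance of film_roll from where it was at the start of the episode above 0.025 m or angle between film_roll's own z axis and vertical above 0.3 rad).
It also fails if it takes over 128 s, if anything falls off the work surface, if the arm or the gripper's body presses on something with over 40 N, if the wrist force passes 120 N, or if a joint passes its speed limit or range.

ROBOT

A 6-joint arm with a two-finger parallel gripper is mounted at the origin on a cart in front of the work surface, level with it; the furniture and walls round the work are solid. World frame = base frame: x ahead of the robot, y to its left, z up, the work surface at z = 0. Lengths are in m, angles in rad, forces in N, time in s.
With the tool pointing down it reaches from about 0.35 to 1 m from the base axis. Payload 7.1 kg.
Tool frame: the origin (TCP) lies between the finger pads; the fingertips stand 22 mm ahead of it and the grasp point (between the pads) lies 3 mm ahead of it; x points along the fingers, y is the direction in which the jaws open and shut, and the axes are right-handed (so a half turn about x gives the same grasp; the last joint's range is limited). The gripper opens to 85 mm and grips with 20 to 120 N. Pads are 22 mm wide; open, the fingers measure 114 mm over their backs; the gripper's body (76 mm by 85 mm) begins 54 mm behind the grasp point. The pads swing forward as they close: fully open they stand 13 mm farther back than shut.
Start: joints at [1.154, 0.423, 1.63, -0, 1.089, -0.019], TCP at [0.242, 0.576, 0.233] pointing down, gripper open.
Joint ranges: [-3, 3], [-0.9, 2.11], [0.09, 2.58], [-1.31, 4.45], [0.11, 2.69], [-2.54, 2.54]. Speed limits (rad/s): [2.39, 2.39, 3.01, 3.14, 3.14, 3.14].

INTERFACE

Orientations are given as a rotation vector (axis times angle).
In Python, from rig import manip gives the robot as it stands. The module is installed in compiled form; this text tells all that it offers. Calls block until the motion is done:
- manip.move_to(position, orientation): joint-space move of the TCP to a pose.
- manip.servo_line(position, orientation=None, rate=0.15): straight line of the TCP; orientation=None keeps the orientation; rate is the mean speed in m/s.
- manip.set_joints(angles): joint-space move.
- manip.command_gripper(opening, f_grip=None): finger opening in m; f_grip is the grip in N (None keeps the last); returns when the fingers have stopped.
- manip.hold(seconds).
- manip.solve_ik(position, orientation): joint angles nearest the present ones, or None.
- manip.camera(name): name is "scene" or "top" or "wrist"; returns a dict with "image" (420x560x3 uint8, red, green, blue), "fx", "fy", "cx", "cy" (pixels), "cam_to_world" (4x4, takes a point from camera to world coordinates); the wrist camera has in their place "mount" (4x4, takes a point from camera to tool coordinates, whose origin is the TCP and whose axes are the tool frame's). Camera axes: x right, y down, z forward; pixel columns grow to the right and rows downward; lengths in m; the calibration is good to about 2 mm. A picture is of the moment at which its call begins: read the wrist's pose just before it. There is no depth.
A pose or a line that the arm cannot do raises manip.IKError and nothing moves.
- manip.sign_off(): hands the job in, once; it reports no verdict.
Readings, each from a call of its own:
- manip.get_time(): time.
- manip.get_joint_positions(): joint angles.
- manip.get_joint_vel(): joint speeds.
- manip.get_tau(): joint torques, N m.
- manip.get_position(): TCP position.
- manip.get_ee_rot(): TCP orientation.
- manip.get_contact_force(): force on the tool from outside, world axes, zero at the start.
- manip.get_torque(): the same for the moment, N m.
- manip.get_width(): finger opening in m.
Only numpy, scipy, OpenCV 4.12 (cv2) and the standard library are available. Lean on these libraries where they do the work, as an engineer would, in place of code of your own. Each camera call takes 0.05 s, during which the arm holds its last target.

## Working session

There is one attempt and no reset: what is moved stays moved. The work goes in short steps, each a Python script; the robot and the scene stay as the last script left them, time stands still between calls to the robot, and variables do not carry over. Pictures are saved under pics/ and viewed, and the job is handed in when it is done.

```bash
mkdir -p pics; ls
python3 - <<'E'
from rig import manip
import cv2,numpy as np
np.set_printoptions(precision=4,suppress=True)
for n in ["scene","top","wrist"]:
    p=manip.get_position();r=manip.get_ee_rot()
    c=manip.camera(n)
    cv2.imwrite(f"pics/{n}0.png",c["image"][:,:,::-1])
    print(n,c["fx"],c["fy"],c["cx"],c["cy"]);print(c.get("cam_to_world",c.get("mount")))
print(p,r,manip.get_time(),manip.get_width())
E
```

```text
pics
scene 538.7772243549457 538.7772243549457 279.2494115534433 214.1242872233053
[[ 0.6727 -0.523   0.5234 -0.1785]
 [-0.7398 -0.4906  0.4605 -0.5758]
 [ 0.016  -0.697  -0.7169  1.1066]
 [ 0.      0.      0.      1.    ]]
top 448.9190049032026 448.9190049032026 282.6212874311594 201.77258551970044
[[ 0.0276 -0.9911  0.13    0.397 ]
 [-0.9995 -0.0293 -0.0112  0.0854]
 [ 0.0149 -0.1296 -0.9915  1.4481]
 [ 0.      0.      0.      1.    ]]
wrist 346.85564818344847 346.85564818344847 278.7438759697822 208.45216472927353
[[ 0.0015 -0.3222  0.9467 -0.1396]
 [ 1.      0.0014 -0.0011 -0.0001]
 [-0.0009  0.9467  0.3222 -0.0833]
 [ 0.      0.      0.      1.    ]]
[0.2419 0.5757 0.232 ] [ 0.3109  1.5485 -0.3132] 0.15 0.08552950160047579
```

View pics/scene0.png

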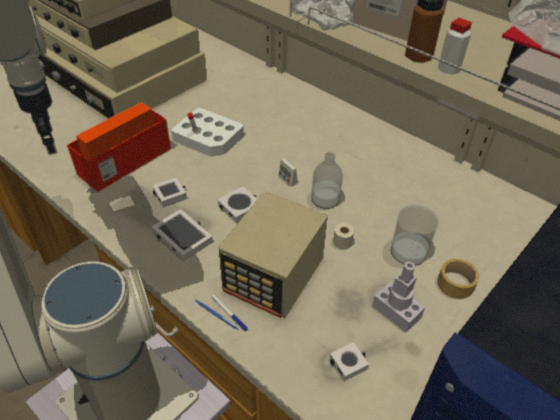

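View pics/top0.png

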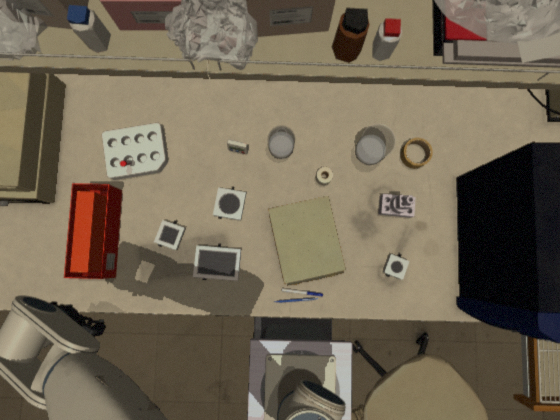

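View pics/wrist0.png

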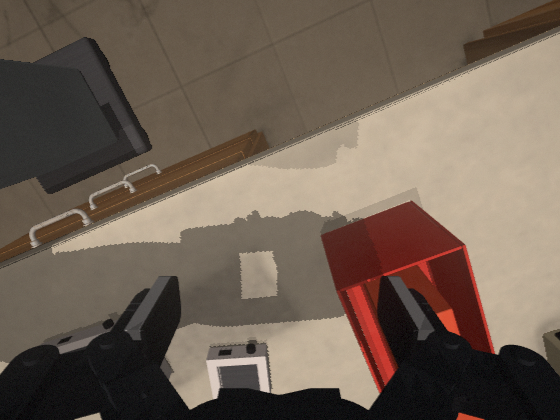

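```bash
cat > h.py <<'E'
from rig import manip
import cv2,numpy as np,time
from scipy.spatial.transform import Rotation as R
np.set_printoptions(precision=4,suppress=True)
def ray(c,u,v,T=None):
    T=c["cam_to_world"] if T is None else T
    T=np.asarray(T)
    d=T[:3,:3]@np.array([(u-c["cx"])/c["fx"],(v-c["cy"])/c["fy"],1.])
    return T[:3,3],d
def onz(c,u,v,z,T=None):
    o,d=ray(c,u,v,T); return o+d*(z-o[2])/d[2]
def proj(c,p,T=None):
    T=np.asarray(c["cam_to_world"] if T is None else T)
    q=T[:3,:3].T@(np.asarray(p)-T[:3,3]); return np.array([c["fx"]*q[0]/q[2]+c["cx"],c["fy"]*q[1]/q[2]+c["cy"]])
def toolT():
    T=np.eye(4);T[:3,:3]=R.from_rotvec(manip.get_ee_rot()).as_matrix();T[:3,3]=manip.get_position();return T
def wrist(name=None):
    T=toolT();c=manip.camera("wrist");T=T@np.asarray(c["mount"])
    c["cam_to_world"]=T
    if name: cv2.imwrite(f"pics/{name}.png",c["image"][:,:,::-1]); np.savez(f"pics/{name}.npz",**c)
    return c
def down(yaw):
    """tool x down; tool y (jaw dir) at angle yaw from world +y"""
    x=np.array([0,0,-1.]);y=np.array([-np.sin(yaw),np.cos(yaw),0]);z=np.cross(x,y)
    return R.from_matrix(np.c_[x,y,z]).as_rotvec()
def yawof():
    y=R.from_rotvec(manip.get_ee_rot()).as_matrix()[:,1]; return np.arctan2(-y[0],y[1])
E
python3 - <<'E'
from h import *
c=manip.camera("top")
for n,u,v,z in [("stacktop",397,205,.135),("rectcorner1",380,193,.045),("rc2",414,193,.045),("rc3",414,216,.045),("rc4",380,216,.045),("pinh",396.5,266.5,.026),("sqh",170,235,.026),("disch",229.5,203.5,.026),("recth",217.5,262,.026),("box",305,240,.12),("beaker",371,146,.1),("film",324,175,.05)]:
    print(n,onz(c,u,v,z))
print(toolT(),yawof())
im=cv2.resize(c["image"][150:320,130:450],None,fx=2.5,fy=2.5,interpolation=cv2.INTER_CUBIC)
cv2.imwrite("pics/topz.png",im[:,:,::-1])
for yaw in [0,np.pi/2,-np.pi/2,np.pi]:
  for p in [[.43,-.1,.35],[.43,.3,.35],[.3,-.18,.35]]:
    print(yaw,p,manip.solve_ik(p,down(yaw)))
c=manip.camera("scene")
cv2.imwrite("pics/sz.png",cv2.resize(c["image"][200:400,300:520],None,fx=2.5,fy=2.5,interpolation=cv2.INTER_CUBIC)[:,:,::-1])
E
```

```text
stacktop [ 0.5695 -0.2681  0.135 ]
rectcorner1 [ 0.6181 -0.2384  0.045 ]
rc2 [ 0.6214 -0.3466  0.045 ]
rc3 [ 0.548  -0.3459  0.045 ]
rc4 [ 0.5448 -0.2384  0.045 ]
pinh [ 0.3886 -0.2947  0.026 ]
sqh [0.4673 0.4213 0.026 ]
disch [0.5729 0.2384 0.026 ]
recth [0.3872 0.268  0.026 ]
box [0.4593 0.0011 0.12  ]
beaker [ 0.7554 -0.1979  0.1   ]
film [ 0.6697 -0.0592  0.05  ]
[[-0.0004  0.3874  0.9219  0.242 ]
 [-0.0009  0.9219 -0.3874  0.5759]
 [-1.     -0.001  -0.      0.2322]
 [ 0.      0.      0.      1.    ]] -0.39777991666738327
0 [0.43, -0.1, 0.35] [-0.2555  0.0094  1.8809  0.      1.2513 -1.8263]
0 [0.43, 0.3, 0.35] [ 0.5865  0.1513  1.7243 -0.      1.266  -0.9843]
0 [0.3, -0.18, 0.35] [-0.5744 -0.1606  2.0344  0.      1.2678 -2.1452]
1.5707963267948966 [0.43, -0.1, 0.35] None
1.5707963267948966 [0.43, 0.3, 0.35] None
1.5707963267948966 [0.3, -0.18, 0.35] None
-1.5707963267948966 [0.43, -0.1, 0.35] [-0.2555  0.0094  1.8809 -0.      1.2513 -0.2555]
-1.5707963267948966 [0.43, 0.3, 0.35] [ 0.5865  0.1513  1.7243 -0.      1.266   0.5865]
-1.5707963267948966 [0.3, -0.18, 0.35] [-0.5744 -0.1606  2.0344 -0.      1.2678 -0.5744]
3.141592653589793 [0.43, -0.1, 0.35] [-0.2555  0.0094  1.8809  0.      1.2513  1.3153]
3.141592653589793 [0.43, 0.3, 0.35] [0.5865 0.1513 1.7243 0.     1.266  2.1573]
3.141592653589793 [0.3, -0.18, 0.35] [-0.5744 -0.1606  2.0344  0.      1.2678  0.9964]
```

View pics/topz.png

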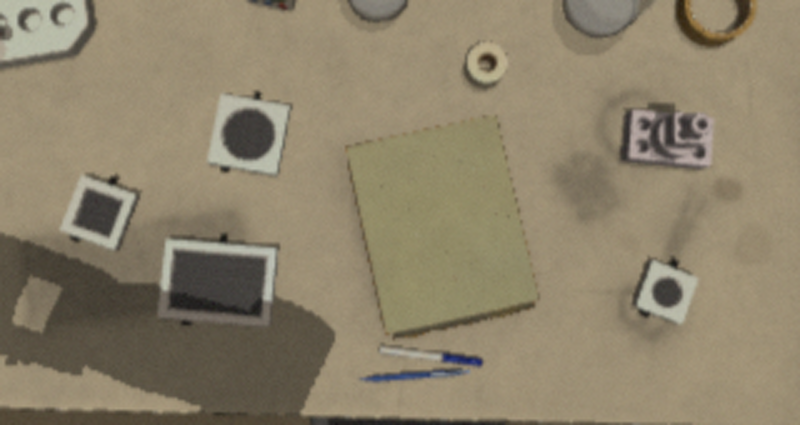

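View pics/sz.png

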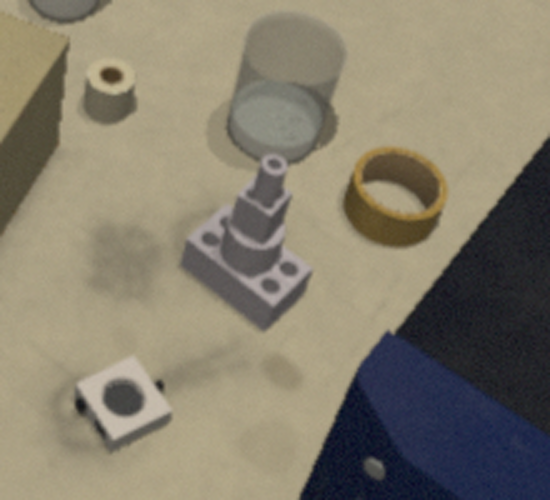

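Run:
```python
from h import *
t=manip.get_time()
manip.move_to([.36,.32,.40],down(0)); print(manip.get_time()-t)
wrist("wl")
manip.move_to([.45,-.29,.37],down(0)); print(manip.get_time()-t)
wrist("wr")
print(toolT(),manip.get_time())
```

```text
1.2417
3.5
[[ 0.0002 -0.0012  1.      0.4504]
 [ 0.0001  1.      0.0012 -0.2893]
 [-1.      0.0001  0.0002  0.3701]
 [ 0.      0.      0.      1.    ]] 3.8
```

View pics/wl.png

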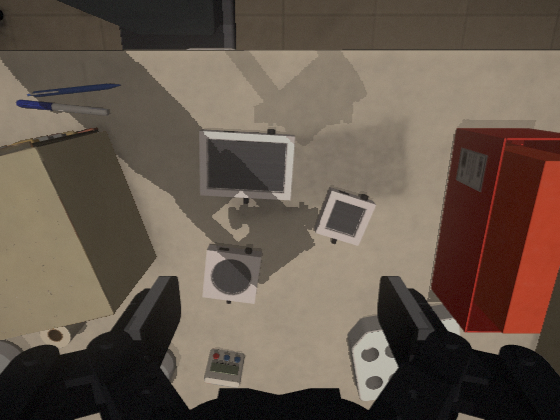

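View pics/wr.png

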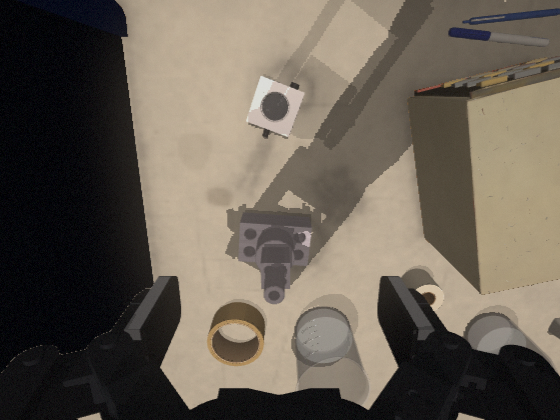

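Run:
```python
import cv2,numpy as np
a=cv2.imread("pics/wl.png");b=cv2.imread("pics/wr.png")
def z(i,x,y,w,h,s): return cv2.resize(i[y:y+h,x:x+w],None,fx=s,fy=s,interpolation=cv2.INTER_CUBIC)
cv2.imwrite("pics/zl.png",z(a,190,115,195,195,3)); 
cv2.imwrite("pics/zr.png",z(b,220,60,110,250,3)[:600] if 0 else np.hstack([z(b,230,60,90,90,5)[:450],z(b,225,195,100,112,4)[:450].copy()[:448].repeat(1,0) if 0 else cv2.copyMakeBorder(z(b,225,195,90,112,4),0,2,0,0,0)[:450]]))
```

```text
(no output)
```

View pics/zl.png

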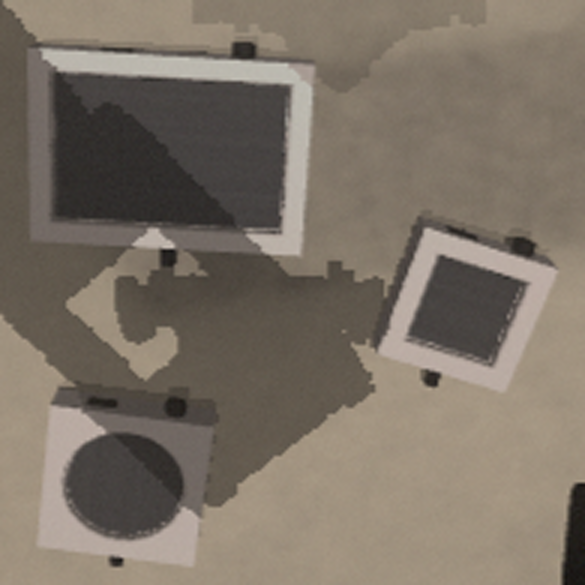

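View pics/zr.png

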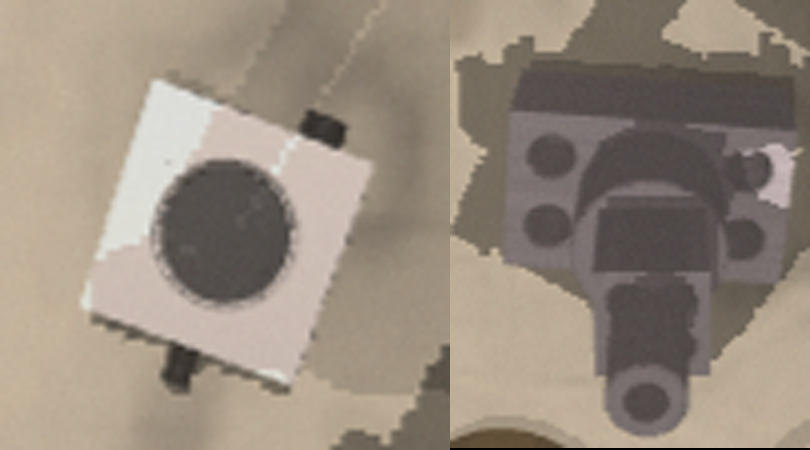

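```bash
cat >> h.py <<'E'
def load(n):
    d=np.load(f"pics/{n}.npz"); return {k:(d[k] if d[k].ndim else float(d[k])) for k in d.files}
def dark(c,roi,thr,z):
    x,y,w,h=roi; g=cv2.cvtColor(np.ascontiguousarray(c["image"]),cv2.COLOR_RGB2GRAY)[y:y+h,x:x+w]
    m=(g<thr).astype(np.uint8); n,l,s,ce=cv2.connectedComponentsWithStats(m)
    k=l[h//2,w//2]; assert k>0,"centre not dark"
    m=(l==k).astype(np.uint8); m=cv2.morphologyEx(m,cv2.MORPH_CLOSE,np.ones((3,3),np.uint8))
    ct=max(cv2.findContours(m,cv2.RETR_EXTERNAL,cv2.CHAIN_APPROX_NONE)[0],key=cv2.contourArea)[:,0,:]+[x,y]
    P=np.array([onz(c,u,v,z)[:2] for u,v in ct]); return ct,P.astype(np.float32)
E
python3 - <<'E'
from h import *
L=load("wl");Rr=load("wr")
for n,c,roi in [("rect",L,(205,137,83,57)),("sq",L,(325,198,42,40)),("disc",L,(209,257,45,40)),("pin",Rr,(258,88,34,36))]:
  g=cv2.cvtColor(np.ascontiguousarray(c["image"]),cv2.COLOR_RGB2GRAY)
  for thr in (85,100):
    try: ct,P=dark(c,roi,thr,.022)
    except AssertionError: print(n,"x",g[roi[1]+roi[3]//2,roi[0]+roi[2]//2]);continue
    mr=cv2.minAreaRect(P*1000); e=cv2.fitEllipse(P*1000)
    print(n,thr,ct.min(0),ct.max(0),"rect",np.array(mr[0]),np.array(mr[1]),mr[2],"ell",np.array(e[0]),np.array(e[1]))
print("pin top",onz(Rr,274.3,295,.18))
def zr(px,py): return (px-450)/4+225, py/4+195
for p,z in [((597,373),.135),((708,375),.135),((597,270),.135),((710,272),.135),((510,110),.045),((795,128),.045),((503,262),.045),((783,282),.045)]:
    print(p,onz(Rr,*zr(*p),z))
E
```

```text
rect 85 [205 139] [285 193] rect [385.4791 268.3729] [119.262   78.2849] 87.17684936523438 ell [384.2998 268.5661] [ 85.3317 140.4916]
rect 100 [205 137] [287 193] rect [384.9482 268.6015] [121.577   79.4936] 85.58828735351562 ell [384.2962 267.6518] [ 87.8499 143.6805]
sq 85 [327 200] [364 234] rect [467.1174 425.2655] [47.8738 46.8464] 72.24851989746094 ell [466.8325 424.9624] [53.4379 54.071 ]
sq 100 [325 200] [366 237] rect [468.2575 424.9141] [50.1902 50.8783] 70.61327362060547 ell [467.9152 425.4719] [56.0885 58.4341]
disc 85 [212 259] [251 293] rect [572.6591 240.2744] [64.2787 64.1758] 27.822980880737305 ell [572.4068 239.9232] [63.2344 63.9475]
disc 100 [212 259] [251 294] rect [573.6379 240.1485] [65.9279 67.1743] 86.51179504394531 ell [573.4086 239.7641] [65.0361 67.2438]
pin 85 [263  94] [287 119] rect [ 387.7055 -295.1353] [32.418  32.4869] 0.11217078566551208 ell [ 387.4613 -295.3876] [32.3511 33.4057]
pin 100 [262  92] [287 119] rect [ 386.895  -295.8589] [34.8875 33.5972] 26.86290168762207 ell [ 386.8706 -295.5812] [32.8519 34.9642]
pin top [ 0.5795 -0.2943  0.18  ]
(597, 373) [ 0.5989 -0.3105  0.135 ]
(708, 375) [ 0.5995 -0.2761  0.135 ]
(597, 270) [ 0.5633 -0.31    0.135 ]
(710, 272) [ 0.5639 -0.2759  0.135 ]
(510, 110) [ 0.5465 -0.3453  0.045 ]
(795, 128) [ 0.5532 -0.2429  0.045 ]
(503, 262) [ 0.6072 -0.35    0.045 ]
(783, 282) [ 0.6153 -0.2454  0.045 ]
```

```bash
cat >> h.py <<'E'
def F(): return np.array(manip.get_contact_force())
def pick(x,y,zb,yaw,opening,fg,off=.034,lift=.06):
    o=down(yaw)
    manip.command_gripper(opening,fg)
    manip.move_to([x,y,zb+off+.08],o)
    manip.servo_line([x,y,zb+off],o,rate=.12)
    print("at",manip.get_position(),F())
    manip.command_gripper(0.0,fg); print("width",manip.get_width(),F())
    manip.servo_line([x,y,zb+off+lift],o,rate=.1)
    print("lifted",manip.get_width(),F(),manip.get_time())
E
python3 - <<'E'
from h import *
pick(.580,-.294,.135,0,.055,40)
wrist("p1")
E
```

```text
at [ 0.5805 -0.2944  0.17  ] [ 0.6038 -1.3688  0.5392]
width 0.02167935537319189 [-0.4122 -0.1726  5.574 ]
lifted 0.02185015073565062 [-0.2355  0.0463 -1.1254] 6.9167
```

View pics/p1.png

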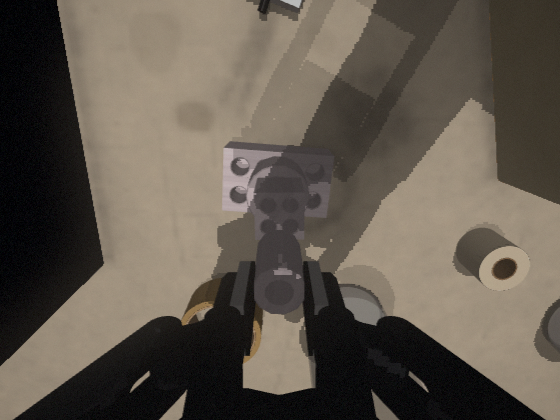

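```bash
cat >> h.py <<'E'
def place(x,y,yaw,op,off=.034,zf=.02,up=.06,rate=.08):
    o=down(yaw)
    manip.move_to([x,y,zf+off+.07],o)
    manip.servo_line([x,y,zf+off+.012],o,rate=.12)
    manip.servo_line([x,y,zf+off+.001],o,rate=.03)
    print("at",manip.get_position(),F(),manip.get_width())
    manip.command_gripper(op); print("open",manip.get_width(),F())
    manip.servo_line([x,y,zf+off+up],o,rate=.15)
    print(manip.get_time())
E
python3 - <<'E'
from h import *
c=load("p1"); p=manip.get_position()
print(onz(c,278,290,p[2]+.011)-p)
place(.3875,-.2955,0,.05,up=.1)
manip.move_to([.42,-.29,.37],down(0)); wrist("w2"); print(manip.get_time())
E
```

```text
[-0.0025 -0.0004  0.011 ]
at [ 0.3876 -0.2957  0.0551] [0.0227 0.247  1.4938] 0.021533764488588833
open 0.05025139463263034 [0.789  0.3842 0.6167]
10.1917
11.1167
```

View pics/w2.png

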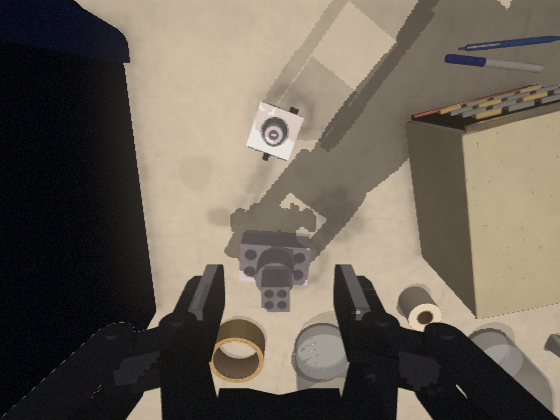

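Run:
```python
import cv2,numpy as np
b=cv2.imread("pics/w2.png")
def z(i,x,y,w,h,s): return cv2.resize(i[y:y+h,x:x+w],None,fx=s,fy=s,interpolation=cv2.INTER_CUBIC)
cv2.imwrite("pics/z2.png",np.hstack([z(b,240,95,70,70,5),cv2.copyMakeBorder(z(b,232,228,85,70,5),0,0,0,0,0)]))
cv2.imwrite("pics/z2b.png",z(b,232,225,85,92,6))
```

```text
(no output)
```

View pics/z2.png

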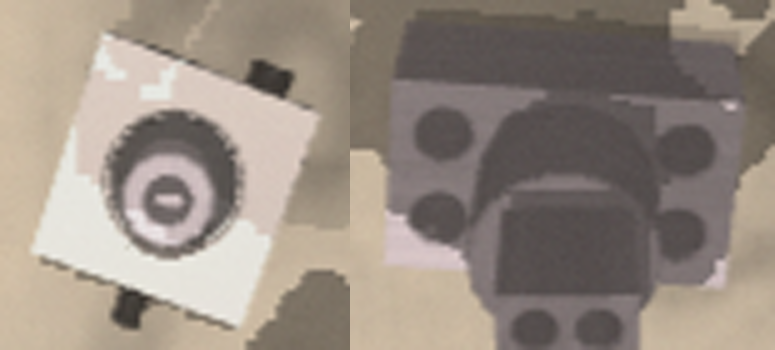

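View pics/z2b.png

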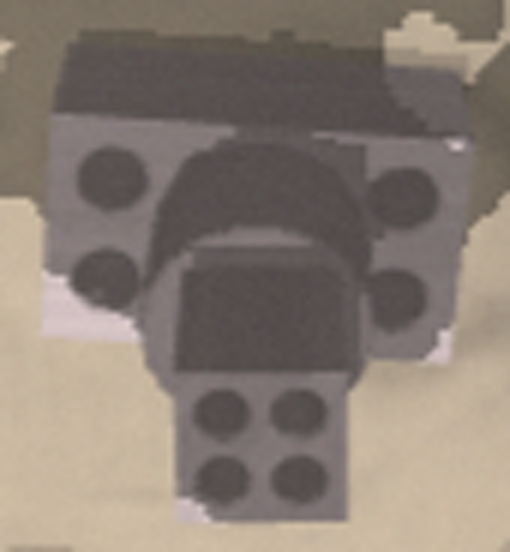

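Run:
```python
from h import *
c=load("w2")
print("pin",onz(c,240+168/5,95+199/5,.065), "pocket",onz(c,240+174/5,95+184/5,.0245))
f=lambda x,y,z:onz(c,232+x/6-.4,225+y/6-.4,z)
P=[f(*p,.135) for p in [(177,373),(347,373),(347,520),(178,520)]]
print(np.array(P),np.mean(P,0))
P=[f(*p,.135) for p in [(222,413),(299,412),(300,478),(223,478)]]
print(np.mean(P,0))
P=[f(*p,.045) for p in [(52,113),(472,140),(448,362),(42,335)]]
print(np.array(P),np.mean(P,0))
```

```text
pin [ 0.3878 -0.2961  0.065 ] pocket [ 0.3884 -0.295   0.0245]
[[ 0.5633 -0.3111  0.135 ]
 [ 0.5633 -0.2763  0.135 ]
 [ 0.5985 -0.2759  0.135 ]
 [ 0.5986 -0.3114  0.135 ]] [ 0.5809 -0.2937  0.135 ]
[ 0.5804 -0.294   0.135 ]
[[ 0.546  -0.3455  0.045 ]
 [ 0.5531 -0.2433  0.045 ]
 [ 0.6149 -0.2475  0.045 ]
 [ 0.6072 -0.3502  0.045 ]] [ 0.5803 -0.2966  0.045 ]
```

Run:
```python
from h import *
c=load("wl")
f=lambda p,z:onz(c,190+p[0]/3-.4,115+p[1]/3-.4,z)
def q(ps,z):
    P=np.array([f(p,z) for p in ps]); print(P[:,:2],P.mean(0)); y=P[1]-P[0]+P[2]-P[3]; x=P[3]-P[0]+P[2]-P[1]
    print("yaw",np.arctan2(-y[0],y[1]),np.arctan2(x[1],x[0]),np.linalg.norm(y)/2,np.linalg.norm(x)/2)
q([(427,228),(555,265),(505,391),(378,352)],.026)
q([(438,255),(527,283),(492,365),(407,338)],.023)
q([(55,72),(290,85),(282,234),(52,218)],.023)
pick(.5808,-.2938,.09,0,.065,50,lift=.26)
c=wrist("p2"); print(yawof(),manip.get_position())
```

```text
[[0.4215 0.4013]
 [0.4413 0.4685]
 [0.5127 0.4479]
 [0.4901 0.3786]] [0.4664 0.4241 0.026 ]
yaw -0.30112477961337075 -0.2995281779920541 0.0714898928371055 0.07328503594282283
[[0.4369 0.4082]
 [0.4521 0.4556]
 [0.4988 0.4406]
 [0.4832 0.3941]] [0.4678 0.4246 0.023 ]
yaw -0.317481534329698 -0.3033377191714422 0.04938219466853129 0.04872723562609237
[[0.3432 0.2154]
 [0.3494 0.3307]
 [0.4256 0.3272]
 [0.4173 0.209 ]] [0.3839 0.2706 0.023 ]
yaw -0.06233253378048381 -0.06553959092162323 0.11694604219688702 0.07534059154937903
at [ 0.5813 -0.2942  0.1249] [ 0.3274 -0.4397  1.0516]
width 0.0345196162704003 [0.0765 1.0081 7.0553]
lifted 0.03439410669773678 [ 0.4528 -0.1218 -1.2638] 16.275
-4.608500270331134e-05 [ 0.5807 -0.2938  0.3837]
```

View pics/p2.png

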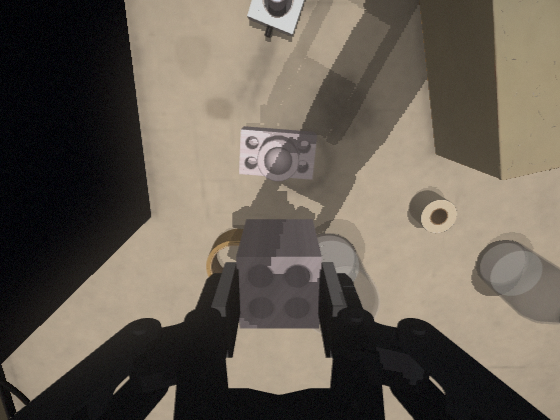

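Run:
```python
from h import *
manip.move_to([.467,.4245,.37],down(-.30)); print(manip.get_time())
place(.467,.4245,-.305,.06,up=.08)
manip.move_to([.36,.30,.38],down(0)); wrist("w3"); print(manip.get_time())
import cv2
b=cv2.imread("pics/p2.png");a=cv2.imread("pics/w3.png")
z=lambda i,x,y,w,h,s: cv2.resize(i[y:y+h,x:x+w],None,fx=s,fy=s,interpolation=cv2.INTER_CUBIC)
cv2.imwrite("pics/z3.png",z(b,230,115,100,75,6))
```

```text
18.9
at [0.4671 0.4247 0.0552] [-0.3071  0.7287  2.8891] 0.03449299624583866
open 0.05964910191778828 [-0.2961 -0.0381 -0.0452]
22.0583
23.2417
```

View pics/w3.png

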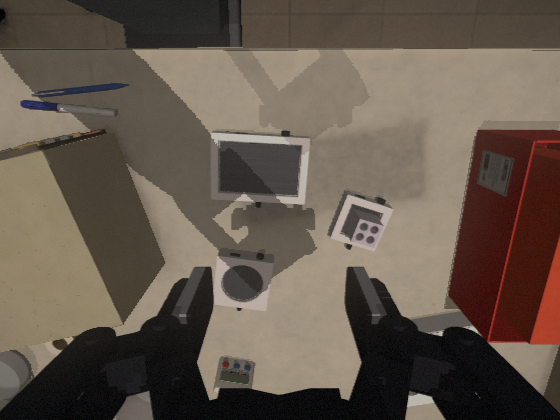

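View pics/z3.png

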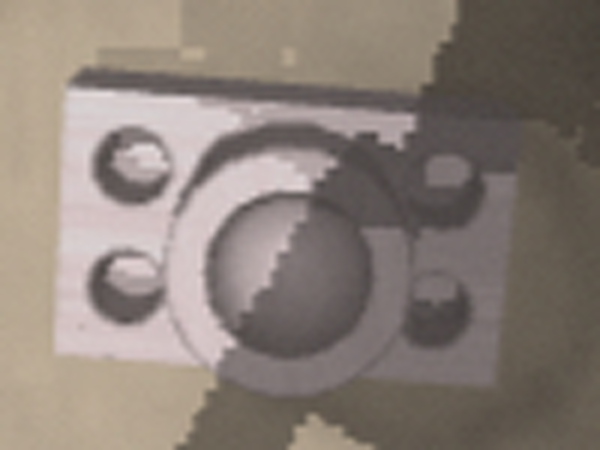

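Run:
```python
from h import *
c=load("p2"); f=lambda x,y,z:onz(c,230+x/6-.4,115+y/6-.4,z)
print("disc",f(289,271,.09),f(290,275,.09)," diam",f(412,271,.09)-f(165,271,.09),f(290,397,.09)-f(290,145,.09))
P=np.array([f(*p,.045) for p in [(68,88),(522,120),(497,386),(55,353)]]);print(P,P.mean(0))
y=P[1]-P[0]+P[2]-P[3];print(np.arctan2(-y[0],y[1]))
a=cv2.imread("pics/w3.png")
cv2.imwrite("pics/z4.png",np.hstack([cv2.resize(a[185:255,325:400],None,fx=6,fy=6,interpolation=cv2.INTER_CUBIC)]))
c=load("w3")
for n,roi in [("rect",(213,136,98,62)),("disc",(215,258,54,48))]:
    ct,P=dark(c,roi,85,.0225); mr=cv2.minAreaRect(P*1000); print(n,mr,cv2.fitEllipse(P*1000))
```

```text
disc [ 0.5796 -0.2954  0.09  ] [ 0.5805 -0.2952  0.09  ]  diam [-0.0001  0.0518  0.    ] [0.0533 0.     0.    ]
[[ 0.5467 -0.3454  0.045 ]
 [ 0.5536 -0.2429  0.045 ]
 [ 0.6154 -0.2466  0.045 ]
 [ 0.6076 -0.3505  0.045 ]] [ 0.5808 -0.2963  0.045 ]
-0.07157492196105646
rect ((384.4194641113281, 269.7817687988281), (117.9500503540039, 76.52032470703125), 86.81977844238281) ((384.20281982421875, 269.0699157714844), (84.70442962646484, 140.0384979248047), 179.1248321533203)
disc ((572.5971069335938, 240.0532989501953), (63.71969223022461, 64.99771118164062), 89.14569091796875) ((572.2835693359375, 240.03366088867188), (64.03546905517578, 64.42464447021484), 152.3880157470703)
```

View pics/z4.png

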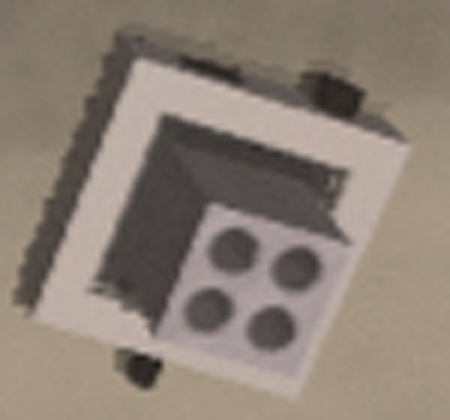

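Run:
```python
from h import *
c=load("w3"); f=lambda x,y,z:onz(c,325+x/6-.4,185+y/6-.4,z)
P=np.array([f(*p,.065) for p in [(207,207),(350,243),(302,372),(158,335)]]);print(P,P.mean(0))
P=np.array([f(*p,.026) for p in [(135,58),(408,148),(295,397),(37,315)]]);print(P,P.mean(0))
# fetch disc
manip.move_to([.575,-.10,.37],down(0))
manip.move_to([.580,-.2953,.24],down(0))
pick(.580,-.2953,.045,0,.080,60,lift=.29)
wrist("p3")
```

```text
[[0.4458 0.4112 0.065 ]
 [0.4547 0.4453 0.065 ]
 [0.4878 0.437  0.065 ]
 [0.4782 0.402  0.065 ]] [0.4666 0.4239 0.065 ]
[[0.4212 0.4001 0.026 ]
 [0.4445 0.4697 0.026 ]
 [0.513  0.4476 0.026 ]
 [0.49   0.3793 0.026 ]] [0.4672 0.4242 0.026 ]
at [ 0.5807 -0.2956  0.0799] [ 0.1702  1.1158 -0.0157]
width 0.051208574219532475 [-2.2211  2.5131  7.6936]
lifted 0.05120501129150364 [-0.3909 -0.1026 -2.2339] 30.8417
```

View pics/p3.png

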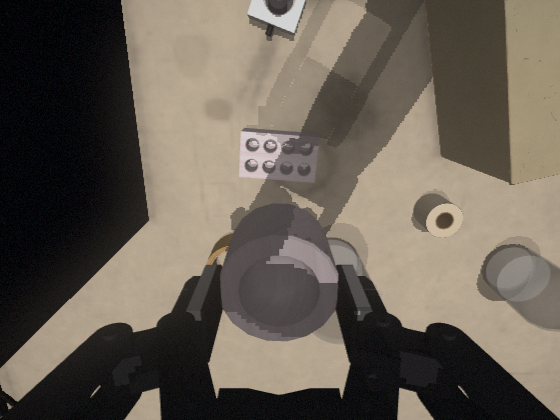

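Run:
```python
from h import *
manip.move_to([.573,.24,.37],down(0)); print(manip.get_time())
place(.573,.24,0,.08,up=.08)
manip.move_to([.36,.28,.38],down(0)); wrist("w4"); print(manip.get_time())
a=cv2.imread("pics/w4.png");b=cv2.imread("pics/p3.png")
z=lambda i,x,y,w,h,s: cv2.resize(i[y:y+h,x:x+w],None,fx=s,fy=s,interpolation=cv2.INTER_CUBIC)
cv2.imwrite("pics/z5.png",z(b,232,122,95,65,7))
```

```text
32.825
at [0.5734 0.2402 0.0557] [-2.2557 -0.2169  5.5173] 0.05132278317926428
open 0.08001116200696845 [ 0.2889 -0.6123  0.9695]
36.0167
37.3083
```

View pics/w4.png

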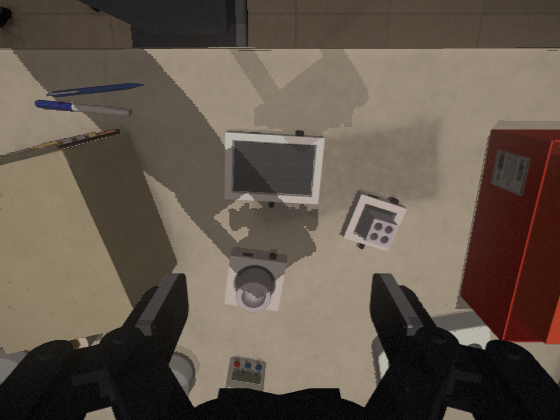

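View pics/z5.png

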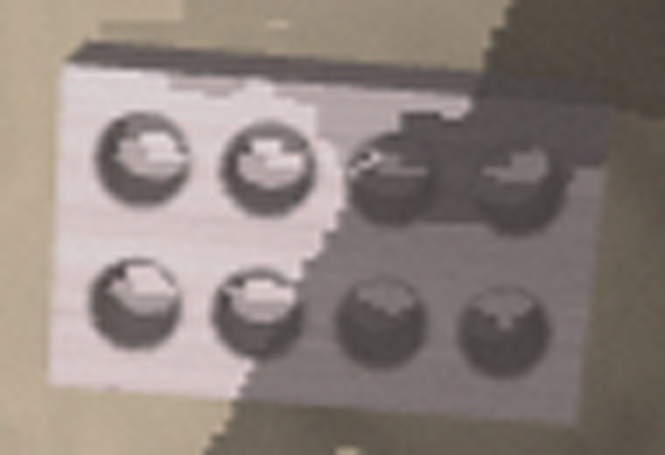

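Run:
```python
from h import *
c=load("p3"); f=lambda x,y,z:onz(c,232+x/7-.4,122+y/7-.4,z)
P=np.array([f(*p,.045) for p in [(68,65),(608,103),(578,422),(50,383)]]);print(P,P.mean(0))
y=P[1]-P[0]+P[2]-P[3];x=P[3]-P[0]+P[2]-P[1];print(np.arctan2(-y[0],y[1]),np.arctan2(x[1],x[0]),np.linalg.norm(y)/2,np.linalg.norm(x)/2)
H=np.array([f(*p,.045) for p in [(142,160),(518,187),(505,332),(136,304)]]);print("holes",H.mean(0))
a=cv2.imread("pics/w4.png")
cv2.imwrite("pics/z6.png",cv2.resize(a[240:320,215:295],None,fx=7,fy=7,interpolation=cv2.INTER_CUBIC))
```

```text
[[ 0.5465 -0.3449  0.045 ]
 [ 0.5534 -0.2435  0.045 ]
 [ 0.6152 -0.2471  0.045 ]
 [ 0.6075 -0.3505  0.045 ]] [ 0.5806 -0.2965  0.045 ]
-0.07116763171647843 -0.07424106213865615 0.10266988779390172 0.06156117521735297
holes [ 0.5806 -0.2967  0.045 ]
```

View pics/z6.png

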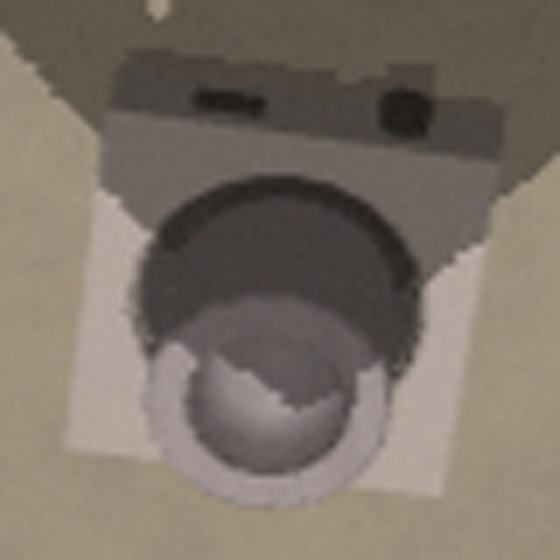

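Run:
```python
from h import *
c=load("w4"); f=lambda x,y,z:onz(c,215+x/7-.4,240+y/7-.4,z)
print("disc",f(268.5,400.5,.065),f(390,400,.065)-f(148,400,.065))
P=np.array([f(*p,.026) for p in [(105,108),(500,160),(442,495),(68,450)]]);print(P.mean(0),P)
ct,P=dark(c,(227,138,94,60),85,.0225); print(cv2.minAreaRect(P*1000))
p=[.5806,-.2966,.034+.08]
print(manip.solve_ik(p,down(-np.pi/2-.072)),manip.solve_ik([.385,.2695,.054],down(-np.pi/2-.064)))
```

```text
disc [0.5718 0.2401 0.065 ] [-0.0001  0.0523  0.    ]
[0.5723 0.2396 0.026 ] [[0.5213 0.2017 0.026 ]
 [0.5341 0.2905 0.026 ]
 [0.623  0.2773 0.026 ]
 [0.6108 0.1889 0.026 ]]
((384.55596923828125, 269.58837890625), (118.13603210449219, 76.88401794433594), 86.73792266845703)
[-0.4905  0.6047  1.6367 -0.      0.9002 -0.4185] [ 0.5854  0.509   2.0649 -0.      0.5677  0.6494]
```

Run:
```python
from h import *
yw=-np.pi/2-.072
manip.move_to([.55,-.08,.37],down(-np.pi/2))
manip.move_to([.5806,-.2966,.2],down(yw))
pick(.5806,-.2966,0,yw,.085,90,lift=.33)
wrist("p4"); print(manip.get_position(),yawof()-yw)
```

```text
at [ 0.5812 -0.297   0.0348] [0.3669 0.2762 0.4963]
width 0.05859681181836687 [-1.71    1.6271  9.42  ]
lifted 0.058629481640085176 [ 1.2562 -0.1346 -4.0895] 45.1917
[ 0.5805 -0.2966  0.3637] -4.174627580932899e-05
```

View pics/p4.png

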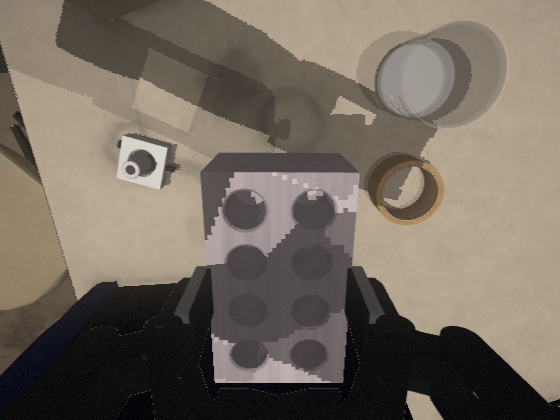

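Run:
```python
from h import *
yw=-np.pi/2-.060
manip.move_to([.3845,.2697,.37],down(yw)); print(manip.get_time())
place(.3845,.2697,yw,.085,up=.15)
manip.move_to([.36,.28,.38],down(0)); wrist("w5"); print(manip.get_time())
c=manip.camera("top");cv2.imwrite("pics/t5.png",c["image"][:,:,::-1])
```

```text
47.3917
at [0.385 0.27  0.056] [-2.6024 -1.3683 11.2728] 0.05814068227787331
open 0.08485433100498027 [-0.4141  0.3345  0.9941]
51.0333
52.4917
```

View pics/w5.png

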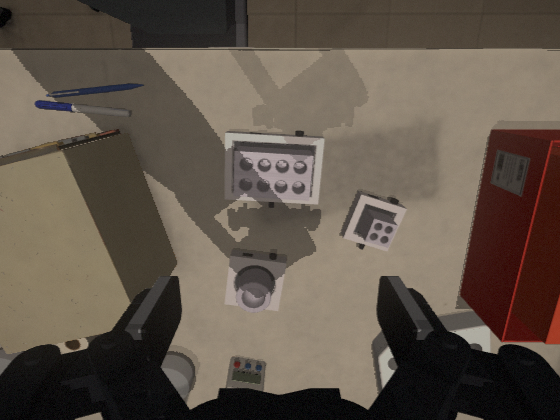

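View pics/t5.png

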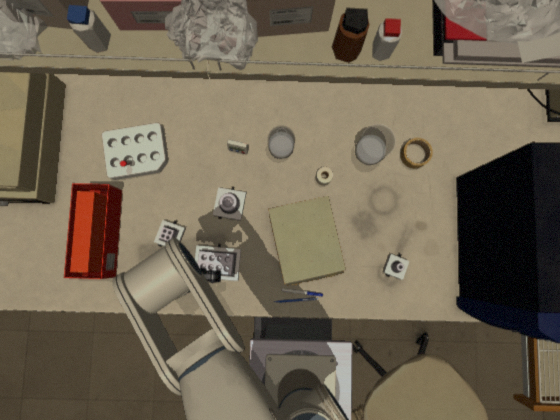

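Run:
```python
from h import *
a=cv2.imread("pics/w5.png")
cv2.imwrite("pics/z7.png",cv2.resize(a[120:220,215:335],None,fx=6,fy=6,interpolation=cv2.INTER_CUBIC))
```

```text
(no output)
```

View pics/z7.png

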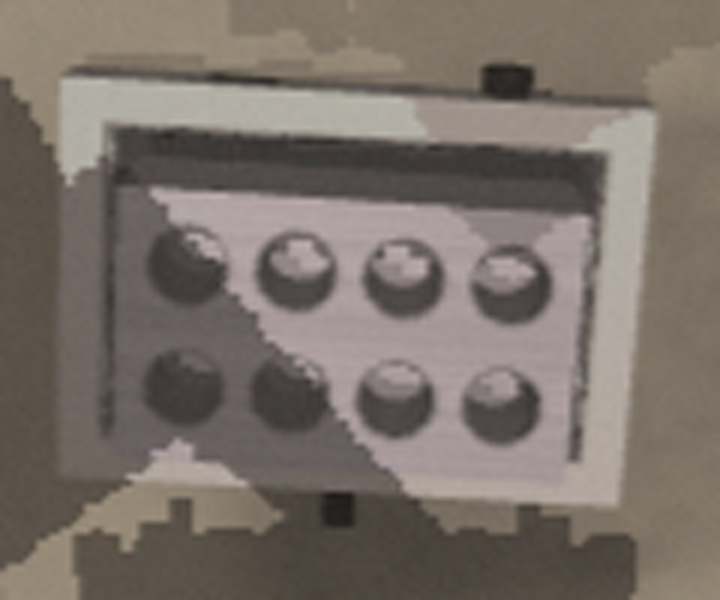

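Run:
```python
from h import *
c=load("w5"); f=lambda x,y,z:onz(c,215+x/6-.4,120+y/6-.4,z)
for z in (.065,): 
  H=np.array([f(*p,z) for p in [(188,265),(511,285),(501,406),(184,386)]]);print("block",H.mean(0), "hole pitch",np.linalg.norm(H[1]-H[0]))
  P=np.array([f(*p,.026) for p in [(62,80),(655,108),(618,505),(62,475)]]);print("base",P.mean(0))
c=load("p3"); g=lambda x,y,z:onz(c,232+x/7-.4,122+y/7-.4,z)
print("pitch on stack",np.linalg.norm(g(518,187,.045)-g(142,160,.045)))
# pin once more + bystanders
manip.move_to([.42,-.25,.38],down(0)); wrist("w6"); print(manip.get_time())
```

```text
block [0.3839 0.2703 0.065 ] hole pitch 0.07149849379667662
base [0.3838 0.2703 0.026 ]
pitch on stack 0.07161025026669061
54.5167
```

View pics/w6.png

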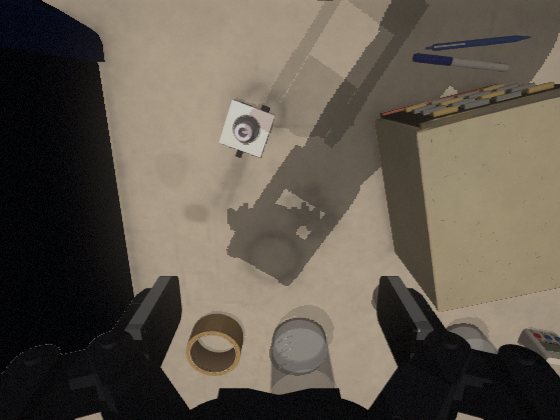

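```bash
python3 -c "
from rig import manip
manip.hold(.3);print(manip.get_contact_force(),manip.get_time());manip.sign_off()"
```

```text
[ 1.15962355 -0.1545044   0.46337244] 54.8167
the job is handed in; nothing more can be done
```

I took the stack apart from the top down and put each of the four blocks into its own heater pocket, one at a time. All were let go, and I handed the job in at 54.8 s of the 128 s allowed. No verdict was reported.

- **Centring:** in the wrist images taken after each release, every block stood upright, within about 1 mm of its pocket's centre.
- **Seating height:** the spacing of the long block's holes came out right with its top at 65 mm, so it is flat on the pocket floor. For the other three I did not measure height independently. They were released about 1 mm above the floor and look seated in the images.
- **Bystanders:** in the last overhead picture the beaker and the film roll are at the same pixel positions as at the start.
- **Robot at hand-in:** the arm was well clear of everything. The force reading of about 1 N is the same as it shows in free air.

No check failed or disagreed. The highest contact force I printed was 11 N, when the long block touched its pocket floor.

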